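Feel for the tight spot on the specimen slide and park the carriage clear of it

TASK

The specimen slide by the microscope binds somewhere along its rail, and nothing shows where. Pinch the carriage's two side tabs together to free its brake and, keeping them pinched, slide the carriage towards the microscope (to the robot's right) until you feel it begin to bind, without forcing it in; then back it off so that it stands about 20 mm short of the place where the binding began, and let go so that the brake holds it there. Leave the other things on the table where they are.

Things in the scene. Friction and masses are not known exactly. Their poses are not given: they have to be found in the camera images.
- rail: Fixed aluminium slide rail, a low bar 484 mm long (with its black end caps), 84 mm wide and 22 mm high, lying on the table. Origin: centre of its underside, on the table. Its y axis runs along the track, its x axis across it. The carriage starts near the +y end; the microscope stands beyond the -y end (the robot's right): sliding towards the microscope is the rail's -y direction.
- rail_end (a point): Point on the top of the rail's -y end (microscope end), 22 mm above the table. The tight spot is hidden somewhere before it, 70 mm or more of travel from the start. The freed carriage slides with 1 to 2 N; at the tight spot the resistance begins with about 1.5 N more and grows by 0.7 N per mm, springily. More than 25 mm into it (about 20 N) counts as forced.
- carriage_grip (a point): Mid-point between the carriage's two grey release tabs, just above half-way up, 66 mm above the table; moves with the carriage, axes parallel to the rail's. The carriage is a dark steel plate, 115 x 76 mm, top 37 mm above the table, reaching from 80 mm ahead (-y) of this point to 35 mm behind it. A black hub fills the space between the tabs: 26 mm wide (x), 38 mm long, top 88 mm above the table.
- specimen (a point): Centre of the ochre block with a tooth that is clipped on the carriage's plate, 54 mm ahead (-y) of the tabs' mid-point, 52 mm above the table; the block is 34 x 32 x 22 mm and with its tooth reaches 72 mm above the table.
- carriage (a joint): How far the carriage has been slid along the rail in the -y direction, in m: 0 at the +y end of the track, 0.30 at the mechanical end (well past the tight spot). It starts between 0 and 0.05.
- tab_near (a joint): How far the release tab on the rail's -x side is pressed in (m): 0 at rest, brake on; 0.008 fully in. The two tabs face away from each other across the rail: each 40 mm long along the track, from 42 to 86 mm above the table, outer faces 60 mm apart at rest, 44 mm when pinched. Each is sprung with 8 N at rest, 11 N fully in.
- tab_far (a joint): The same for the tab on the rail's +x side. While the tabs are out the brake holds the carriage against about 20 N along the track; both must be kept pinched in together for it to slide freely, and it brakes again when they are let go.
- bone_box: Loose clear plastic box with small bones, 85 x 120 x 45 mm, beyond the rail. Origin: centre of its underside. To be left alone.
- matrix_block: Loose ochre block, 55 x 50 x 42 mm, beyond the rail. Origin: centre of its underside. To be left alone.
- jar: Loose jar, 48 mm across and 65 mm high, beyond the rail. Origin: centre of its underside. To be left alone.
- long_bone: Loose bone, 135 mm long and 24 mm high, on the robot's side of the rail. Origin: centre of its underside. To be left alone.
- board_pen: Loose board pen, 130 mm long and 19 mm thick, on the robot's side of the rail. Origin: centre of its underside. To be left alone.

How it is judged:
By the outcome, as a careful person would: the job done as asked, in the order asked, and still so for the second after the job is handed in, with the robot touching nothing.
It also fails if it takes over 50 s, if anything falls off the work surface, if the arm or the gripper's body presses on something with over 40 N, if the wrist force passes 120 N, or if a joint passes its speed limit or range.

ROBOT

A 6-joint arm with a two-finger parallel gripper is mounted at the origin on the work surface. World frame = base frame: x ahead of the robot, y to its left, z up, the work surface at z = 0. Lengths are in mm, angles in rad, forces in N, time in s.
With the tool pointing down it reaches from about 275 to 750 mm from the base axis. Payload 10.2 kg.
Tool frame: the origin (TCP) lies between the finger pads; the fingertips stand 17 mm ahead of it and the grasp point (between the pads) lies 2 mm behind it; z points along the fingers, y is the line along which they close (so a half turn about z gives the same grasp; the last joint's range is limited). The gripper opens to 85 mm and grips with 20 to 120 N. Pads are 22 mm wide; open, the fingers measure 114 mm over their backs; the gripper's body (76 mm by 85 mm) begins 54 mm behind the grasp point. The pads swing forward as they close: fully open they stand 13 mm farther back than shut.
Start: joints at [0.938, 0.313, 1.498, -0, 1.331, -0.223], TCP at [209.187, 481.531, 248.294] pointing down, gripper open.
Joint ranges: [-2.94, 2.94], [-0.97, 2.17], [0.19, 2.56], [-1.23, 4.37], [0.02, 3.11], [-2.88, 2.88]. Speed limits (rad/s): [2.39, 2.39, 3.01, 3.14, 3.14, 3.14].

INTERFACE

Orientations are given as a unit quaternion [w, x, y, z].
In Python, from rig import * gives the robot as it stands.
- The arm moves only by the tool step_arm, never from a script. Its argument "commands" is text: rows parted by semicolons, each of 7 numbers parted by spaces: the opening, from 0 (shut) to 1 (fully open), then the shift along the tool's x, y, z in cm, then the turn, a rotation vector about the tool's x, y, z in rad. In form: hand x y z rx ry rz; .... A call has 1 to 20 rows; each row is the pose to reach, as a shift and turn from the pose commanded when the call began, along the tool's axes at that moment; what a row does not reach only later rows make up. A row lasts 1/12 s, in which the tool goes at most 41.7 mm and 7.16 degrees, less where a joint would pass 70% of its speed; a pose out of reach is approached as far as the arm can. A call with a gripper value outside its range is refused whole. The fingers move at their own pace and stop on an object; "newtons" is the grip in N (left out, the last holds). Time passes only in rows, so rows that repeat a pose let the fingers close. It gives the time, the measured TCP pose, the force, the opening and the grip force at its end, in the units of the state.
- sense(): the state, without advancing time (a new reading comes with each control period).
- capture(name): name is "scene" or "top"; returns the picture (420x560x3 uint8, red, green, blue); there is no depth.
- camera_model(name): a dict with "mtx" (3x3 intrinsics, pixels), "k1" (the pictures are not rectified: a ray, as slopes to the right and down, at radius r is drawn at 1 + k1 r^2 times it, then the intrinsics apply), "eye" and "rotation" of the camera in the world. Camera axes: x right, y down, z forward; pixel columns grow to the right and rows downward; lengths in mm; the calibration is good to about 2 mm. A picture is of the moment at which its call begins. camera_model takes no time and is no camera call.
- finish_job(): hands the job in; it is judged then, once.
Trained networks look in the newest picture that a camera, given by its name, has taken for a name from the list of things; names that differ only in an ending like _2 or _b are one class to them, and where a whole thing is asked for, a point or a joint stands for the part that bears it (a point fixed in the world has none). Each returns a list of dicts, best first, with "score" (0 to 1); they miss things now and then, are a little off and sometimes report something else, mostly with a low value. They report only what shows in the picture. A call takes as long as a camera call.
- search_frame(camera, label): "rect" ([centre column, centre row, width, height] in pixels, round what is visible of it).
- trace(camera, label): "mask" (420x560 bool, what is visible of it) and "rect" ([centre column, centre row, width, height] in pixels, round what is visible of it).
- spot_point(camera, label): "xy" ([column, row] in pixels: a listed point, or the origin of a listed thing).
The state is a dict: "time_s": time; "joints": joint angles; "dq": joint speeds; "tau": joint torques, N m; "eef_pos": TCP position; "ee_rot": TCP orientation; "force": force on the tool from outside, world axes, zero at the start; "wrist_torque": the same for the moment, N m; "grip_width": opening from 0.0 (shut) to 1.0 (fully open); "grip_force": force on a finger pad.
Only numpy, scipy, OpenCV 4.12 (cv2) and the standard library are available. Lean on these libraries where they do the work, as an engineer would, in place of code of your own. Each camera call takes 0.05 s, during which the arm holds its last target. There are 200 camera calls.

## Working session

There is one attempt and no reset: what is moved stays moved. The work goes in short steps, Python scripts to look and compute and a tool call to move; the robot and the scene stay as the last step left them, time stands still between calls to the robot, and variables do not carry over. Pictures are saved under pics/ and viewed, at most 10 in all, crops included, and the job is handed in when it is done.

Besides the shell and the picture viewer there is one more tool, called as name(argument=value, ...) on one line, values as JSON. step_arm: Moves the arm, as the interface text tells. Its arguments: {"type":"object","properties":{"commands":{"type":"string"},"newtons":{"type":"number"}},"required":["commands"]}

```bash
mkdir -p pics
cat > h.py <<'E'
from rig import *
import numpy as np, cv2
def ray(cam,px):
    m=camera_model(cam);K=np.array(m["mtx"]);k=m["k1"]
    d=np.array([(px[0]-K[0,2])/K[0,0],(px[1]-K[1,2])/K[1,1]]);u=d.copy()
    for _ in range(20):u=d/(1+k*(u@u))
    return np.array(m["eye"]),np.array(m["rotation"])@np.array([u[0],u[1],1])
def at_z(cam,px,z):
    e,d=ray(cam,px);return e+d*(z-e[2])/d[2]
def save(cam,n):
    im=capture(cam);cv2.imwrite(f"pics/{n}.png",im[:,:,::-1]);return im
E
python3 - <<'E'
from h import *
for c in("scene","top"):
    save(c,c+"1");print(camera_model(c))
    for l,z in(("carriage_grip",66),("specimen",52),("rail_end",22),("rail",0)):
        for r in spot_point(c,l)[:2]:print(c,l,r["score"],r["xy"],at_z(c,r["xy"],z).round(1))
print(sense())
E
```

```text
{'mtx': array([[486.94620336,   0.        , 272.81995172],
       [  0.        , 486.94620336, 216.43877053],
       [  0.        ,   0.        ,   1.        ]]), 'k1': -0.049733262036754246, 'eye': array([ 970.22057661, -663.78432592,  768.06763704]), 'rotation': array([-0.3815829 ,  0.88220471,  0.25659143, -0.1013419 ])}Traceback (most recent call last):
  File "<stdin>", line 5, in <module>
  File "h.py", line 9, in at_z
    e,d=ray(cam,px);return e+d*(z-e[2])/d[2]
        ~~~^^^^^^^^
  File "h.py", line 7, in ray
    return np.array(m["eye"]),np.array(m["rotation"])@np.array([u[0],u[1],1])
                              ~~~~~~~~~~~~~~~~~~~~~~~^~~~~~~~~~~~~~~~~~~~~~~~
ValueError: matmul: Input operand 1 has a mismatch in its core dimension 0, with gufunc signature (n?,k),(k,m?)->(n?,m?) (size 3 is different from 4)
```

```bash
sed -i 's/np.array(m\["rotation"\])@/R.from_quat(np.roll(m["rotation"],-1)).as_matrix()@/; 2a from scipy.spatial.transform import Rotation as R' h.py
python3 - <<'E'
from h import *
for c in("scene","top"):
    save(c,c+"1");print(camera_model(c)["eye"],ray(c,(280,210))[1])
    for l,z in(("carriage_grip",66),("specimen",52),("rail_end",22),("rail",0)):
        for r in spot_point(c,l)[:2]:print(c,l,r["score"],r["xy"],at_z(c,r["xy"],z).round(1))
print(sense())
a=cv2.imread("pics/scene1.png");b=cv2.imread("pics/top1.png");cv2.imwrite("pics/both.png",cv2.resize(np.vstack([a,b]),(400,600)))
E
```

```text
[ 970.22057661 -663.78432592  768.06763704] [-0.36709339  0.63670878 -0.67840743]
scene carriage_grip 0.94 [282.7, 162.3] [508.7 141.2  66. ]
scene carriage_grip 0.28 [311.5, 230.8] [676.6 -23.1  66. ]
scene specimen 0.93 [270.4, 174.9] [500.6  99.6  52. ]
scene rail_end 0.91 [183.4, 291.5] [ 531.3 -260.4   22. ]
scene rail 0.57 [248.6, 222.3] [516.4 -16.7  -0. ]
scene rail 0.5 [184.5, 291.4] [ 520.  -247.1   -0. ]
[507.22026915 -30.44342151 945.37077387] [ 0.0589408   0.00566156 -0.99827237]
top carriage_grip 0.94 [176.6, 247.3] [497.8 147.1  66. ]
top specimen 0.92 [207.0, 244.1] [502.9  98.2  52. ]
top rail_end 0.69 [410.5, 226.5] [ 531.6 -253.    22. ]
top rail_end 0.28 [275.0, 239.4] [510.5 -16.2  22. ]
top rail 0.71 [186.2, 172.7] [631.4 143.8   0. ]
top rail 0.7 [275.4, 240.4] [508.8 -16.6   0. ]
{'time_s': 0.6, 'joints': array([ 9.37609087e-01,  3.12871669e-01,  1.49770616e+00, -1.56651758e-06,
        1.33102536e+00, -2.23366550e-01]), 'dq': array([ 1.63827001e-03, -7.98959994e-05,  1.09152406e-03,  1.00051684e-03,
       -1.08518054e-03,  7.64321927e-04]), 'tau': array([ 7.59244631e-05, -4.12027788e+01, -2.59839982e+01, -1.17417203e-04,
        5.23752005e-04,  6.92868397e-06]), 'eef_pos': array([209.17681343, 481.52503833, 248.30635872]), 'ee_rot': array([-1.49453664e-06,  2.03479199e-01,  9.79079269e-01, -5.10566980e-06]), 'force': array([ 0.27847625,  0.13088234, -0.97029756]), 'wrist_torque': array([-0.00389729, -0.00831544,  0.05763336]), 'grip_force': 0.0, 'grip_width': 1.0000798614514677}
```

View pics/scene1.png

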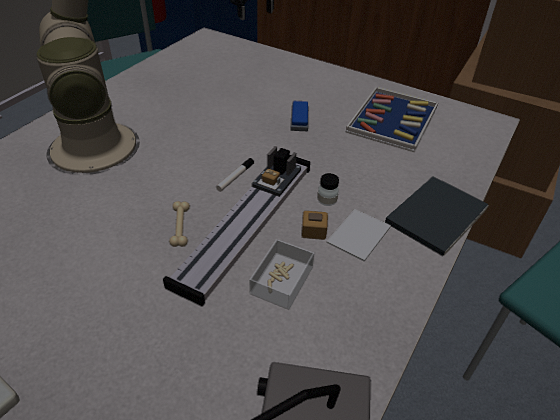

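View pics/top1.png

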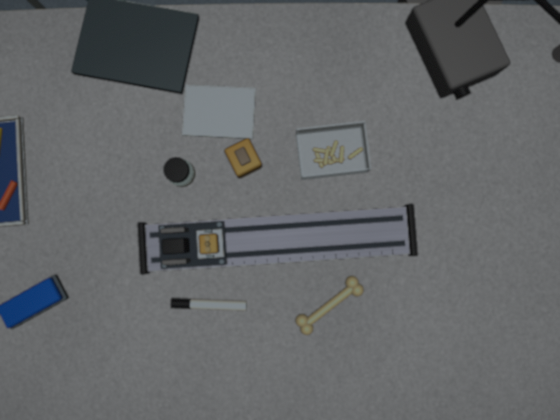

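The scene view shows the rail with the carriage and its hub near (283,162). In the top view the rail's end caps are at about (143,247) and (411,230), the hub is at (175,245), and the path above the rail is clear. Next I'll measure the rail's axis.

Run:
```python
from h import *
im=capture("top");capture("scene")
r=trace("top","rail")[0];print(r["score"],r["rect"])
ys,xs=np.nonzero(r["mask"])
P=np.array([at_z("top",(x,y),22)[:2] for x,y in zip(xs[::3],ys[::3])]).astype(np.float32)
c,s,a=cv2.minAreaRect(P);print("rail",c,s,a,cv2.boxPoints((c,s,a)))
v=cv2.imread("pics/top1.png").max(2)
for nm,x0,x1 in(("L",134,152),("R",403,421)):
    sub=v[200:280,x0:x1]<45; yy,xx=np.nonzero(sub); print(nm,len(xx),at_z("top",(xx.mean()+x0,yy.mean()+200),20))
ps=[]
for l in("carriage_grip","specimen"):
    A=[];b=[]
    for cam in("top","scene"):
        e,d=ray(cam,spot_point(cam,l)[0]["xy"]);d/=np.linalg.norm(d);M=np.eye(3)-np.outer(d,d);A.append(M);b.append(M@e)
    print(l,np.linalg.solve(sum(A),sum(b)))
hub=v[230:260,160:190]<25;yy,xx=np.nonzero(hub);print("hub",len(xx),at_z("top",(xx.mean()+160,yy.mean()+230),88))
```

```text
0.98 [277.8, 239.4, 280.8, 68.5]Traceback (most recent call last):
  File "<stdin>", line 5, in <module>
  File "h.py", line 10, in at_z
    e,d=ray(cam,px);return e+d*(z-e[2])/d[2]
        ~~~^^^^^^^^
  File "h.py", line 5, in ray
    m=camera_model(cam);K=np.array(m["mtx"]);k=m["k1"]
ValueError: time passes only in moves, steps and waits
```

```bash
sed -i 's/m=camera_model(cam);/m=C.setdefault(cam,None) or C.update({cam:camera_model(cam)}) or C[cam];/; 3a C={}' h.py
python3 - <<'E'
from h import *
im=capture("top");capture("scene")
r=trace("top","rail")[0]
ys,xs=np.nonzero(r["mask"])
P=np.array([at_z("top",(x,y),22)[:2] for x,y in zip(xs[::3],ys[::3])]).astype(np.float32)
c,s,a=cv2.minAreaRect(P);print("rail",c,s,a,cv2.boxPoints((c,s,a)))
v=cv2.imread("pics/top1.png").max(2)
for nm,x0,x1 in(("L",134,152),("R",403,421)):
    sub=v[200:280,x0:x1]<45; yy,xx=np.nonzero(sub); print(nm,len(xx),at_z("top",(xx.mean()+x0,yy.mean()+200),20))
for l in("carriage_grip","specimen"):
    A=[];b=[]
    for cam in("top","scene"):
        e,d=ray(cam,spot_point(cam,l)[0]["xy"]);d/=np.linalg.norm(d);M=np.eye(3)-np.outer(d,d);A.append(M);b.append(M@e)
    print(l,np.linalg.solve(sum(A),sum(b)))
hub=v[230:260,160:190]<25;yy,xx=np.nonzero(hub);print("hub",len(xx),at_z("top",(xx.mean()+160,yy.mean()+230),88))
E
```

```text
rail (511.9440612792969, -19.551559448242188) (91.66606140136719, 489.57098388671875) 3.339268207550049 [[ 451.9305   222.14862]
 [ 480.44717 -266.59116]
 [ 571.95764 -261.25174]
 [ 543.4409   227.48804]]
L 288 [496.75329593 217.53470328  20.        ]
R 303 [ 526.8937196  -254.97158826   20.        ]
carriage_grip [499.19475204 149.76619492  67.25096285]
specimen [502.85476597  96.29418311  52.22549481]
hub 69 [502.08989434 127.46786928  88.        ]
```

step_arm(commands="1 -39.9 -18.87 8.8 0 0 1.097;1 -39.9 -18.87 8.8 0 0 1.097;1 -39.9 -18.87 8.8 0 0 1.097;1 -39.9 -18.87 8.8 0 0 1.097;1 -39.9 -18.87 8.8 0 0 1.097;1 -39.9 -18.87 8.8 0 0 1.097;1 -39.9 -18.87 8.8 0 0 1.097;1 -39.9 -18.87 8.8 0 0 1.097;1 -39.9 -18.87 8.8 0 0 1.097;1 -39.9 -18.87 8.8 0 0 1.097;1 -39.9 -18.87 8.8 0 0 1.097;1 -39.9 -18.87 8.8 0 0 1.097;1 -39.9 -18.87 8.8 0 0 1.097;1 -39.9 -18.87 8.8 0 0 1.097;1 -39.9 -18.87 8.8 0 0 1.097;1 -39.9 -18.87 8.8 0 0 1.097", newtons=40)

```text
time_s: 2.43
eef_pos: [499.5, 150.5, 160.7]
ee_rot: [0.0, 0.684, 0.73, 0.0]
force: [-0.4, -0.5, 0.3]
grip_width: 0.999
grip_force: 0.0
```

Run:
```python
from h import *
a=save("scene","s2");b=capture("top")
s=sense();print(s["time_s"],s["eef_pos"],s["ee_rot"],s["force"])
cv2.imwrite("pics/s2c.png",np.hstack([cv2.resize(a[90:230,200:360],(457,400)),cv2.resize(b[180:310,110:240],(340,400))][:2])[:,:,::-1])
```

```text
2.5333 [499.63106993 150.22804724 160.639693  ] [1.72706275e-04 6.83649785e-01 7.29810179e-01 2.07491986e-04] [-0.66308079  0.42268558 -0.43552428]
```

View pics/s2c.png

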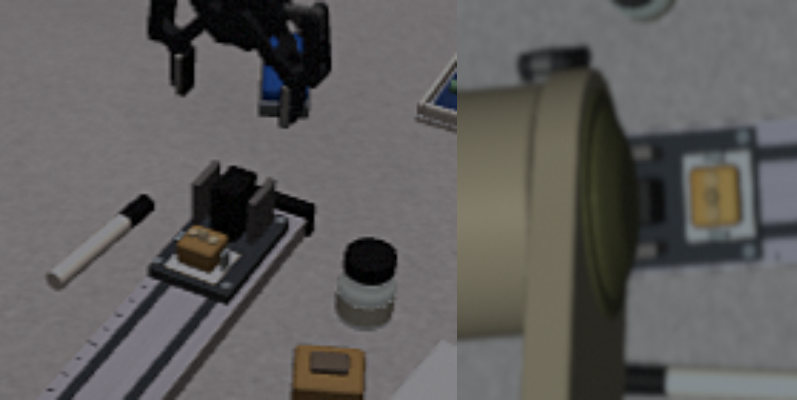

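The fingers straddle the tabs and are well aligned, so I'll descend and pinch.

step_arm(commands="1 0 0.05 3 0 0 0;1 0 0.05 6 0 0 0;1 0 0.05 8 0 0 0;1 0 0.05 9.6 0 0 0;1 0 0.05 9.6 0 0 0;1 0 0.05 9.6 0 0 0")

```text
time_s: 3.03
eef_pos: [500.2, 149.8, 64.4]
ee_rot: [-0.0, 0.684, 0.73, -0.0]
force: [0.5, 0.2, 0.9]
grip_width: 1.0
grip_force: 0.0
```

step_arm(commands="0 0 0 0 0 0 0;0 0 0 0 0 0 0;0 0 0 0 0 0 0;0 0 0 0 0 0 0;0 0 0 0 0 0 0;0 0 0 0 0 0 0;0 0 0 0 0 0 0;0 0 0 0 0 0 0;0 0 0 0 0 0 0;0 0 0 0 0 0 0", newtons=40)

```text
time_s: 3.87
eef_pos: [501.0, 149.7, 67.1]
ee_rot: [0.001, 0.684, 0.729, 0.001]
force: [-8.6, -1.0, 21.4]
grip_width: 0.484
grip_force: 39.3
```

step_arm(commands="0 0 0 -0.3 0 0 0;0 0 0 -0.3 0 0 0;0 0 0 -0.3 0 0 0")

```text
time_s: 4.12
eef_pos: [500.9, 149.6, 67.7]
ee_rot: [0.0, 0.684, 0.729, 0.001]
force: [3.3, 0.9, -3.0]
grip_width: 0.47
grip_force: 50.8
```

step_arm(commands="0 -0.2 0 0 0 0 0;0 -0.5 0 0 0 0 0;0 -0.8 0 0 0 0 0;0 -1.1 0 0 0 0 0;0 -1.4 0 0 0 0 0;0 -1.7 0 0 0 0 0;0 -2 0 0 0 0 0;0 -2 0 0 0 0 0")

```text
time_s: 4.78
eef_pos: [502.2, 128.9, 67.7]
ee_rot: [0.001, 0.684, 0.729, 0.0]
force: [3.2, -1.0, 2.4]
grip_width: 0.471
grip_force: 51.8
```

Run:
```python
from h import *
a=save("scene","s3");s=sense();print(s["time_s"],s["eef_pos"],s["force"])
print(spot_point("scene","specimen"),[at_z("scene",r["xy"],52) for r in spot_point("scene","specimen")[:1]])
cv2.imwrite("pics/s3c.png",cv2.resize(a[90:230,200:360],(640,560))[:,:,::-1])
```

```text
4.8333 [502.20148753 129.07306507  67.64581528] [ 2.85674067 -0.86949457  2.65869244]
[{'xy': [264.9, 182.0], 'score': 0.58}] [array([503.89166812,  70.54021926,  52.        ])]
```

View pics/s3c.png

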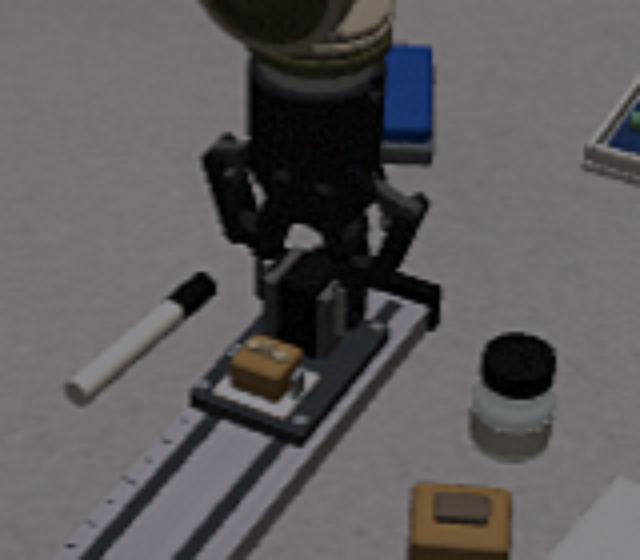

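The carriage slides freely with the fingers, with the specimen block now at about (265,182). I'll continue and end each call in motion so the drag shows in the reading.

step_arm(commands="0 -0.3 0 0 0 0 0;0 -0.6 0 0 0 0 0;0 -0.9 0 0 0 0 0;0 -1.2 0 0 0 0 0;0 -1.5 0 0 0 0 0;0 -1.8 0 0 0 0 0;0 -2.1 0 0 0 0 0;0 -2.4 0 0 0 0 0;0 -2.7 0 0 0 0 0;0 -3 0 0 0 0 0;0 -3.3 0 0 0 0 0;0 -3.6 0 0 0 0 0;0 -3.9 0 0 0 0 0;0 -4.2 0 0 0 0 0")

```text
time_s: 6.1
eef_pos: [504.8, 87.4, 67.6]
ee_rot: [0.0, 0.684, 0.729, 0.0]
force: [4.7, 1.8, 5.9]
grip_width: 0.466
grip_force: 52.4
```

step_arm(commands="0 -0.2 0 0 0 0 0;0 -0.4 0 0 0 0 0;0 -0.6 0 0 0 0 0;0 -0.8 0 0 0 0 0")

```text
time_s: 6.43
eef_pos: [505.3, 79.4, 67.6]
ee_rot: [0.0, 0.684, 0.729, 0.0]
force: [5.1, 2.2, 4.7]
grip_width: 0.47
grip_force: 52.4
```

step_arm(commands="0 -0.2 0 0 0 0 0;0 -0.4 0 0 0 0 0;0 -0.6 0 0 0 0 0;0 -0.8 0 0 0 0 0")

```text
time_s: 6.77
eef_pos: [505.8, 71.4, 67.6]
ee_rot: [0.0, 0.684, 0.729, 0.0]
force: [4.8, 1.1, 4.8]
grip_width: 0.467
grip_force: 52.4
```

step_arm(commands="0 -0.2 0 0 0 0 0;0 -0.4 0 0 0 0 0;0 -0.6 0 0 0 0 0")

```text
time_s: 7.02
eef_pos: [506.2, 65.4, 67.6]
ee_rot: [0.0, 0.684, 0.729, 0.0]
force: [4.6, 0.8, 5.0]
grip_width: 0.47
grip_force: 52.4
```

step_arm(commands="0 -0.2 0 0 0 0 0;0 -0.4 0 0 0 0 0;0 -0.6 0 0 0 0 0")

```text
time_s: 7.27
eef_pos: [506.6, 59.5, 67.6]
ee_rot: [0.0, 0.684, 0.729, 0.0]
force: [4.4, 1.3, 6.4]
grip_width: 0.471
grip_force: 52.4
```

step_arm(commands="0 -0.2 0 0 0 0 0;0 -0.4 0 0 0 0 0;0 -0.6 0 0 0 0 0")

```text
time_s: 7.52
eef_pos: [507.0, 53.5, 67.6]
ee_rot: [0.0, 0.684, 0.729, 0.0]
force: [4.7, 1.8, 4.9]
grip_width: 0.47
grip_force: 52.4
```

step_arm(commands="0 -0.2 0 0 0 0 0;0 -0.4 0 0 0 0 0;0 -0.6 0 0 0 0 0")

```text
time_s: 7.77
eef_pos: [507.4, 47.5, 67.6]
ee_rot: [0.0, 0.684, 0.729, 0.0]
force: [5.2, 1.6, 5.6]
grip_width: 0.466
grip_force: 52.4
```

step_arm(commands="0 -0.2 0 0 0 0 0;0 -0.4 0 0 0 0 0;0 -0.6 0 0 0 0 0")

```text
time_s: 8.02
eef_pos: [507.7, 41.5, 67.6]
ee_rot: [0.0, 0.684, 0.729, 0.0]
force: [4.1, 1.5, 5.5]
grip_width: 0.471
grip_force: 52.5
```

step_arm(commands="0 -0.2 0 0 0 0 0;0 -0.4 0 0 0 0 0;0 -0.6 0 0 0 0 0")

```text
time_s: 8.27
eef_pos: [508.1, 35.6, 67.6]
ee_rot: [0.0, 0.684, 0.729, 0.0]
force: [4.7, 2.3, 5.5]
grip_width: 0.471
grip_force: 52.5
```

step_arm(commands="0 -0.2 0 0 0 0 0;0 -0.4 0 0 0 0 0")

```text
time_s: 8.43
eef_pos: [508.4, 31.6, 67.6]
ee_rot: [0.0, 0.684, 0.729, 0.0]
force: [4.9, 1.0, 5.6]
grip_width: 0.471
grip_force: 52.5
```

step_arm(commands="0 -0.2 0 0 0 0 0;0 -0.4 0 0 0 0 0;0 -0.6 0 0 0 0 0")

```text
time_s: 8.68
eef_pos: [508.7, 25.9, 67.6]
ee_rot: [0.0, 0.684, 0.729, 0.001]
force: [4.8, 4.8, 5.7]
grip_width: 0.472
grip_force: 52.5
```

step_arm(commands="0 -0.2 0 0 0 0 0;0 -0.4 0 0 0 0 0;0 -0.6 0 0 0 0 0")

```text
time_s: 8.93
eef_pos: [509.1, 20.4, 67.6]
ee_rot: [-0.0, 0.684, 0.729, 0.001]
force: [5.0, 8.6, 6.7]
grip_width: 0.468
grip_force: 52.6
```

step_arm(commands="0 -0.2 0 0 0 0 0;0 -0.4 0 0 0 0 0")

```text
time_s: 9.1
eef_pos: [509.3, 16.8, 67.6]
ee_rot: [-0.0, 0.684, 0.729, 0.001]
force: [5.6, 10.7, 6.1]
grip_width: 0.467
grip_force: 52.7
```

Binding set in at y ≈ 28.2: all three readings fit base + 1.5 + 0.7·d. I'll back off to y ≈ 48.2.

step_arm(commands="0 0.3 0 0 0 0 0;0 0.6 0 0 0 0 0;0 0.9 0 0 0 0 0;0 1.2 0 0 0 0 0;0 1.5 0 0 0 0 0;0 1.8 0 0 0 0 0;0 2.1 0 0 0 0 0;0 2.4 0 0 0 0 0;0 2.7 0 0 0 0 0;0 2.9 0 0 0 0 0;0 3.1 0 0 0 0 0;0 3.1 0 0 0 0 0;0 3.1 0 0 0 0 0")

```text
time_s: 10.18
eef_pos: [507.4, 46.7, 67.6]
ee_rot: [0.0, 0.684, 0.729, 0.0]
force: [5.3, 1.5, 4.6]
grip_width: 0.467
grip_force: 52.5
```

step_arm(commands="0 0.1 0 0 0 0 0;0 0.15 0 0 0 0 0;0 0.15 0 0 0 0 0;0 0.15 0 0 0 0 0")

```text
time_s: 10.52
eef_pos: [507.3, 47.9, 67.6]
ee_rot: [0.0, 0.684, 0.729, 0.0]
force: [5.4, 0.8, 5.3]
grip_width: 0.471
grip_force: 52.5
```

step_arm(commands="1 0 0 0 0 0 0;1 0 0 0 0 0 0;1 0 0 0 0 0 0;1 0 0 0 0 0 0;1 0 0 0 0 0 0;1 0 0 0 0 0 0;1 0 0 0 0 0 0;1 0 0 0 0 0 0;1 0 0 0 0 0 0;1 0 0 0 0 0 0")

```text
time_s: 11.35
eef_pos: [506.9, 48.2, 67.3]
ee_rot: [-0.0, 0.684, 0.729, -0.0]
force: [-0.5, 0.2, -0.1]
grip_width: 0.994
grip_force: 0.0
```

Forces are at zero, so nothing is in contact. Retreating upward.

step_arm(commands="1 0 0 -2 0 0 0;1 0 0 -5 0 0 0;1 0 0 -8 0 0 0;1 0 0 -11 0 0 0;1 0 0 -14 0 0 0;1 5 0 -16 0 0 0;1 9 0 -16 0 0 0;1 13 0 -16 0 0 0;1 16 0 -16 0 0 0;1 16 0 -16 0 0 0;1 16 0 -16 0 0 0")

```text
time_s: 12.27
eef_pos: [496.2, 209.4, 227.1]
ee_rot: [-0.0, 0.683, 0.731, -0.0]
force: [0.9, 0.5, 0.2]
grip_width: 0.999
grip_force: 0.0
```

Run:
```python
from h import *
a=save("scene","s4");b=capture("top");s=sense();print(s["time_s"],s["eef_pos"],s["force"])
for c in("top","scene"):
    for l,z in(("carriage_grip",66),("specimen",52)):
        for r in spot_point(c,l)[:1]:print(c,l,r["score"],r["xy"],at_z(c,r["xy"],z).round(1))
cv2.imwrite("pics/s4.png",np.hstack([cv2.resize(a,(400,300)),cv2.resize(b,(400,300))])[:,:,::-1])
```

```text
12.3667 [496.75278623 207.34231754 227.15265277] [ 0.49596836 -0.57883637 -0.21371519]
top carriage_grip 0.79 [237.1, 241.9] [506.5  46.   66. ]
top specimen 0.92 [270.7, 239.7] [509.9  -9.5  52. ]
scene carriage_grip 0.74 [260.4, 184.3] [508.9  43.8  66. ]
scene specimen 0.97 [249.1, 199.0] [506.5   1.5  52. ]
```

View pics/s4.png

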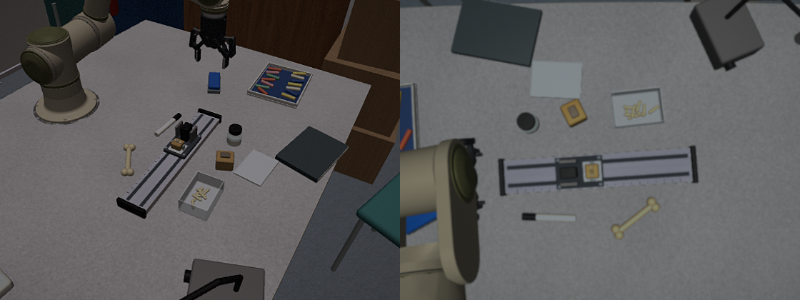

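The carriage stands at about y = 47 with the tabs out and the gripper clear, and the loose things haven't moved.

```bash
python3 -c "
from rig import *
print(finish_job())"
```

```text
the job is handed in; nothing more can be done
None
```

The job is handed in: the carriage began to bind at about y = 28 mm, I pushed it about 11 mm into the bind (about 11 N), then backed it off and let go at y = 48 mm, 20 mm short, where the brake holds it, with the other things on the table left where they were.

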